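# Cover the storage jars from the spring-loaded lid dispenser

## Robot

A 6-joint arm with a two-finger parallel gripper is mounted at the origin on the work surface. World frame = base frame: x ahead of the robot, y to its left, z up, the work surface at z = 0. Lengths are in m, angles in rad, forces in N, time in s.
With the tool pointing down it reaches from about 0.35 to 0.975 m from the base axis. Payload 4.9 kg.
Tool frame: the origin (TCP) lies on the centre line of the jaws, within the pads' length; the fingertips stand 14 mm ahead of it and the grasp point (between the pads) lies 5 mm behind it; z points along the fingers, y is the line along which they close (so a half turn about z gives the same grasp; the last joint's range is limited). The gripper opens to 85 mm and grips with 20 to 120 N. Pads are 22 mm wide; open, the fingers measure 114 mm over their backs; the gripper's body (76 mm by 85 mm) begins 54 mm behind the grasp point. The pads swing forward as they close: fully open they stand 13 mm farther back than shut.
Start: joints at [1.076, 0.053, 1.613, -0, 1.476, -0.119], TCP at [0.229, 0.581, 0.245] pointing down, gripper open.
Joint ranges: [-3.01, 3.01], [-1.01, 2.22], [0.06, 2.58], [-1.02, 4.17], [0.09, 2.62], [-3.14, 3.14]. Speed limits (rad/s): [2.57, 2.57, 3.14, 3.14, 3.14, 3.14].

## Interface

Orientations are given as a unit quaternion [w, x, y, z].
In Python, from plant import * gives the robot as it stands.
- The arm moves only by the tool send_rows, never from a script. Its argument "steps" is a list of rows, each an object with "translation": the shift along the tool's x, y, z in cm, a list of three; "delta_rot": the turn, a rotation vector about the tool's x, y, z in rad, a list of three; "jaw": the finger opening in cm, from 0 to 8.54. In form: [{"translation": [dx, dy, dz], "delta_rot": [rx, ry, rz], "jaw": jaw}, ...]. A call has exactly 8 rows; each row is the pose to reach, as a shift and turn from the pose commanded when the call began, along the tool's axes at that moment; what a row does not reach only later rows make up. A row lasts 1/10 s, in which the tool goes at most 50 mm and 8.59 degrees, less where a joint would pass 70% of its speed; a pose out of reach is approached as far as the arm can. A call with a gripper value outside its range is refused whole. The fingers move at their own pace and stop on an object; the grip force is fixed at half the most. Time passes only in rows, so rows that repeat a pose let the fingers close, or fill a call up. It gives the time, the measured TCP pose, the force, the opening and the grip force at its end, in the units of the state.
- state(): the state, without advancing time (a new reading comes with each control period).
- grab_frame(name): name is "scene" or "side" or "wrist"; returns a dict with "pixels" (400x640x3 uint8, blue, green, red), "range_z" (400x640 float32, m along the optical axis (not along the pixel's ray), 0 where there is no reading), "fx", "fy", "cx", "cy" (pixels), "dist" ([k1, k2, p1, p2, k3] as OpenCV has them; the pictures are not rectified), "rvec" (rotation vector, rad) and "tvec" (3), from world to camera coordinates, as OpenCV has them. Camera axes: x right, y down, z forward; pixel columns grow to the right and rows downward; lengths in m; the calibration is good to about 2 mm. A picture is of the moment at which its call begins.
- job_done(): hands the job in; it is judged then, once.
The state is a dict: "time": time; "joint_pos": joint angles; "joint_vel": joint speeds; "joint_efforts": joint torques, N m; "tool_pos": TCP position; "tool_rot": TCP orientation; "contact_force": force on the tool from outside, world axes, zero at the start; "ft_torque": the same for the moment, N m; "gripper_width": opening from 0.0 (shut) to 1.0 (fully open); "grasp_force": force on a finger pad.
Only numpy, scipy, OpenCV 4.12 (cv2) and the standard library are available. Lean on these libraries where they do the work, as an engineer would, in place of code of your own. Each camera call takes 0.05 s, during which the arm holds its last target. There are 200 camera calls.

## Task

Put a lid on each of the two open storage jars, taking them one at a time off the top of the leaning spring-loaded lid dispenser: cover one jar with the top lid before you pull out the next one, which the spring lifts into its place. Lower each lid level into the jar's mouth until its disc lies flat on the rim, and do not drop it. Leave the jars where they stand, the other lids in the dispenser, and the mug, kettle and grinder alone.

Things in the scene. Friction and masses are not known exactly. Their poses are not given: they have to be found in the camera images.
- dispenser: Fixed lid dispenser holding four stacked lids between four steel rods. Origin on the worktop about under the top knob, z up, -x its front; base plate 136 mm wide, from 50 mm in front of the origin to 140 mm behind it. The stack leans to the front: its axis is 30 degrees from vertical and points up along (-0.5, 0, 0.866) in this frame. Lids stand loose: pull one out straight along the axis, 40 mm.
- top_place (a point): Fixed point on the stack's axis, 187 mm above the worktop: the top knob's centre stands here within about 10 mm along the axis, and so does the next one's once the top lid is out. The 8 mm rods, parallel to the axis on a 96 mm circle, 45 degrees off front and sides (sides and front are free for fingers), end 10 mm above the top lid's disc and guide the discs with 2 mm play.
- lifter (a joint): Travel of the plate under the stack along the axis, m: about 0 with four lids, growing by about 0.028 for every lid taken out (limits -0.010, 0.085). The spring is soft (45 N/m): a push of 1 N on the stack sinks it by about 22 mm or to the lower limit, and it comes back in under a second.
- lid1_knob (a point): Centre of the top lid's knob, 9 mm above its disc's top; z up out of the knob along the lid's axis. Every lid: white ceramic disc 84 mm in diameter, 8 mm thick; upright wooden knob on it 20 mm in diameter, 18 mm high; under it a hollow round skirt 62 mm outer, 48 mm inner diameter, 20 mm deep. 0.15 kg. The point is 17 mm above the disc's underside, 37 mm above the skirt's lower edge.
- lid2_knob (a point): Knob centre of the second lid from the top, like the first, 28 mm below it along the axis at the start (its knob is hidden in the skirt of the lid above).
- lid3_knob (a point): Knob centre of the third lid, the same; it stays in the dispenser.
- lid4_knob (a point): Knob centre of the lowest lid, the same; it stays in the dispenser.
- jar_a_mouth (a point): Centre of the mouth, level with the rim, of an open storage jar standing loose: white ceramic straight cylinder, thin grey band near the foot, no handle, 80 mm outer and 72 mm inner diameter, 100 mm high, 0.6 kg; z up. The rim is 100 mm above the worktop. A lid's skirt goes in with 5 mm play all round; seated, its knob centre is 17 mm above this point.
- jar_b_mouth (a point): Centre of the mouth of the other open storage jar, identical to the first.
- mug: White mug with a handle, 80 mm in diameter, 90 mm high, open; not to be covered. Origin at the centre of its foot, handle at its +y. The two jars and the mug change places.
- kettle: White electric kettle, 156 mm in diameter at the foot, 218 mm high, handle at its +x; leave alone. Origin at the centre of its foot.
- grinder: Dark wooden pepper grinder, 52 mm in diameter, 150 mm high; leave alone. Origin at the centre of its foot.
Not all that is in view belongs to the job. Leave any blue or green look-alike of the part that bears lid2_knob alone.

How it is judged:
On the way:
1. the top lid is seated on one of the jars and let go, while the second lid is still in the dispenser (((horizontal distance between lid1_knob and jar_a_mouth below 0.008 m and z of lid1_knob in the frame of jar_a_mouth between 0.012 and 0.022 m and angle between lid1_knob's own z axis and vertical below 0.08 rad) or (horizontal distance between lid1_knob and jar_b_mouth below 0.008 m and z of lid1_knob in the frame of jar_b_mouth between 0.012 and 0.022 m and angle between lid1_knob's own z axis and vertical below 0.08 rad)) and contact force between lid1 and the fingers below 0.1 N and distance between lid2_knob and top_place below 0.04 m), for 0.2 s.
At the end, for the whole second after the job is handed in: Lids 1 and 2 sit one on each jar (knob centre within 8 mm of the jar's axis, 12-22 mm above the rim, level within 0.08 rad), at rest (under 0.02 m/s); jars upright within 0.05 rad; lid 3 risen to within 20 mm of the top place, lid 4 within 50 mm of it ((((horizontal distance between lid1_knob and jar_a_mouth below 0.008 m and z of lid1_knob in the frame of jar_a_mouth between 0.012 and 0.022 m and angle between lid1_knob's own z axis and vertical below 0.08 rad) and (horizontal distance between lid2_knob and jar_b_mouth below 0.008 m and z of lid2_knob in the frame of jar_b_mouth between 0.012 and 0.022 m and angle between lid2_knob's own z axis and vertical below 0.08 rad)) or ((horizontal distance between lid1_knob and jar_b_mouth below 0.008 m and z of lid1_knob in the frame of jar_b_mouth between 0.012 and 0.022 m and angle between lid1_knob's own z axis and vertical below 0.08 rad) and (horizontal distance between lid2_knob and jar_a_mouth below 0.008 m and z of lid2_knob in the frame of jar_a_mouth between 0.012 and 0.022 m and angle between lid2_knob's own z axis and vertical below 0.08 rad))) and linear speed of each of lid1, lid2 below 0.02 m/s and distance between lid3_knob and top_place below 0.02 m and distance between lid4_knob and top_place below 0.05 m and angle between each of jar_a_mouth, jar_b_mouth's own z axis and vertical below 0.05 rad); the robot touches nothing.
It fails at once if the first lid falls freely (faster than 0.6 m/s, not held) (linear speed of lid1 above 0.6 m/s and contact force between lid1 and the fingers below 0.05 N).
It fails at once if the second lid falls freely (faster than 0.6 m/s, not held) (linear speed of lid2 above 0.6 m/s and contact force between lid2 and the fingers below 0.05 N).
It fails at once if a jar is moved more than 40 mm or knocked over (distance of any of jar_a_mouth, jar_b_mouth from where it was at the start of the episode above 0.04 m).
It fails at once if the mug, kettle or grinder is moved more than 30 mm (distance of any of mug, kettle, grinder from where it was at the start of the episode above 0.03 m).
It fails at once if the third or fourth lid leaves the dispenser (more than 0.12 m from the top place) (distance between any of lid3_knob, lid4_knob and top_place above 0.12 m).
It also fails if it takes over 58 s, if anything falls off the work surface, if the arm or the gripper's body presses on something with over 40 N, if the wrist force passes 120 N, or if a joint passes its speed limit or range.

## Working session

There is one attempt and no reset: what is moved stays moved. The work goes in short steps, Python scripts to look and compute and a tool call to move; the robot and the scene stay as the last step left them, time stands still between calls to the robot, and variables do not carry over. Pictures are saved under pics/ and viewed, at most 10 in all, crops included, and the job is handed in when it is done.

Besides the shell and the picture viewer there is one more tool, called after "Request:" as a command line: name --argument value ..., lists and objects as JSON in quotes. send_rows: Moves the arm, as the interface text tells. Its arguments: {"type":"object","properties":{"steps":{"type":"array","items":{"type":"object","properties":{"translation":{"type":"array","items":{"type":"number"}},"delta_rot":{"type":"array","items":{"type":"number"}},"jaw":{"type":"number"}}}}},"required":["steps"]}

```bash
mkdir -p pics; cat > h.py <<'E'
import numpy as np, cv2
from scipy.spatial.transform import Rotation as R
from plant import *
def cloud(f):
    h,w=f["range_z"].shape
    u,v=np.meshgrid(np.arange(w),np.arange(h))
    K=np.array([[f["fx"],0,f["cx"]],[0,f["fy"],f["cy"]],[0,0,1.]])
    p=cv2.undistortPoints(np.stack([u,v],-1).reshape(-1,1,2).astype(np.float64),K,np.array(f["dist"],float)).reshape(h,w,2)
    z=f["range_z"].astype(float)
    c=np.dstack([p*z[...,None],z])
    Rm=R.from_rotvec(np.ravel(f["rvec"])).as_matrix()
    W=(c-np.ravel(f["tvec"]))@Rm
    W[z<=0]=np.nan
    return W
def load(n):
    d=np.load(n+".npz",allow_pickle=True); return {k:d[k] for k in d.files}
def grab(n,save):
    f=grab_frame(n); np.savez(save+".npz",**f); cv2.imwrite(f"pics/{save}.png",f["pixels"]); return f
E
python3 - <<'E'
from h import *
for n in("scene","side"): 
    f=grab(n,n+"0"); print(n,-R.from_rotvec(np.ravel(f["rvec"])).as_matrix().T@np.ravel(f["tvec"]))
s=state(); print(s)
E
```

```text
scene [ 1.05665122 -0.67117176  0.88298744]
side [ 0.07373875 -0.89277012  1.15956891]
{'time': 0.1, 'joint_pos': array([ 1.07598820e+00,  5.33171373e-02,  1.61414058e+00,  8.48051307e-07,
        1.47601941e+00, -1.18993340e-01]), 'joint_vel': array([ 0.00217047, -0.00039554, -0.00265002,  0.00212011,  0.00068978,
        0.00091145]), 'joint_efforts': array([-1.68550775e-05, -3.94905674e+01, -3.71362066e+01, -1.49927091e-04,
        3.99036478e-03, -8.87068392e-07]), 'tool_pos': array([0.22913337, 0.58090738, 0.24417926]), 'tool_rot': array([-2.85057573e-04,  1.86803490e-01,  9.82396849e-01, -8.98083259e-04]), 'contact_force': array([-1.01772015, -0.59549567,  0.0332066 ]), 'ft_torque': array([-0.07355566, -0.01996552,  0.02112239]), 'grasp_force': 0.0, 'gripper_width': 0.9981448716638687}
```

View pics/scene0.png

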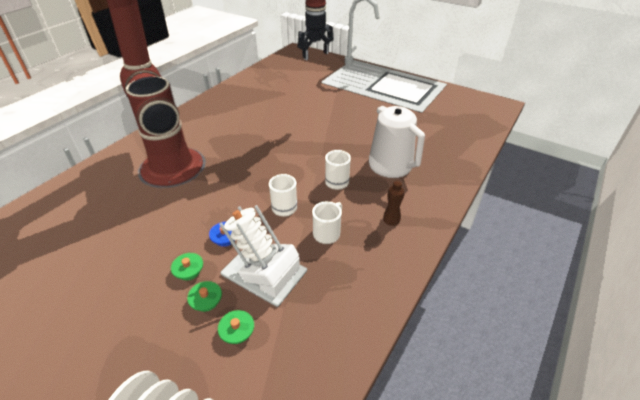

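View pics/side0.png

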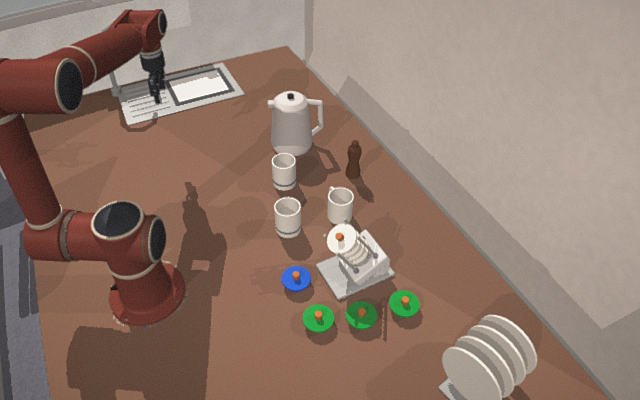

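Scene view: there are three white cups at (283,195), (338,169) and (327,222). The first two have a grey band and no handle, so they are the jars. The third has a handle at (337,206), so it is the mug. The dispenser is at (262,255) with its top knob at (238,215). The blue and green lids on the table are look-alikes. Side view: jars at (288,217) and (284,171), mug at (340,205), top knob at (339,237). Next I'll measure these and confirm with one crop.

```bash
cat > m.py <<'E'
from h import *
from scipy.optimize import least_squares
def circ(P,r):
    f=lambda c:np.hypot(P[:,0]-c[0],P[:,1]-c[1])-r
    s=least_squares(f,P[:,:2].mean(0),loss="soft_l1",f_scale=.002); return s.x,np.sqrt(np.mean(s.fun**2))
boxes={"scene":{"j1":(262,170,302,218),"j2":(322,147,354,190),"mug":(308,198,346,245)},
"side":{"j1":(272,195,303,240),"j2":(270,150,298,192),"mug":(326,183,355,225)}}
kb={"scene":(225,205,250,228),"side":(328,228,350,245)}
for n in("scene","side"):
    f=load(n+"0"); W=cloud(f); px=f["pixels"].astype(int)
    for k,(a,b,c,d) in boxes[n].items():
        P=W[b:d,a:c].reshape(-1,3); P=P[np.isfinite(P[:,2])]
        top=P[(P[:,2]>.02)&(P[:,2]<.12)]; 
        rim=P[(P[:,2]>P[:,2][P[:,2]<.12].max()-.006)&(P[:,2]<.12)]
        print(n,k,"rim z",rim[:,2].max().round(4),len(rim),"centre",circ(rim,.038))
    a,b,c,d=kb[n]; w=W[b:d,a:c]; q=px[b:d,a:c]
    m=(q[...,2]-q[...,0]>70)&np.isfinite(w[...,2])&(w[...,2]>.1); print(n,"knob",m.sum(),w[m].mean(0),np.ptp(w[m],0))
    # base plate: points z 2..30mm near knob
    k=w[m].mean(0); A=W.reshape(-1,3); g=np.isfinite(A[:,2])&(np.hypot(*(A[:,:2]-k[:2]).T)<.2)
    h=A[g]; print("table z",np.median(h[np.abs(h[:,2])<.02][:,2])); 
    print("hist",np.histogram(h[:,2],np.arange(-.006,.05,.002)))
E
python3 m.py
python3 - <<'E'
import cv2,numpy as np
a=cv2.imread("pics/scene0.png")[140:310,200:370];b=cv2.imread("pics/side0.png")[140:310,255:425]
cv2.imwrite("pics/crop0.png",cv2.resize(np.hstack([a,b]),(800,400),interpolation=cv2.INTER_CUBIC))
E
```

```text
scene j1 rim z 0.1049 79 centre (array([0.45954299, 0.04644548]), np.float64(0.0017755020855600334))
scene j2 rim z 0.1057 57 centre (array([0.53343036, 0.24225122]), np.float64(0.0018321980353725603))
scene mug rim z 0.0938 108 centre (array([0.62948961, 0.02370184]), np.float64(0.0016158874607972431))
scene knob 61 [ 0.50782516 -0.19192873  0.19203919] [0.02140402 0.0162202  0.01790424]
table z 0.0010674882665297986
hist (array([  13,  348, 1821, 2937, 1323,  180,   58,  101,  295,  403,  155,
         25,   27,   27,   63,  168,  611,  853,  342,   54,   49,   34,
         44,   31,   43,   73,   93]), array([-0.006, -0.004, -0.002,  0.   ,  0.002,  0.004,  0.006,  0.008,
        0.01 ,  0.012,  0.014,  0.016,  0.018,  0.02 ,  0.022,  0.024,
        0.026,  0.028,  0.03 ,  0.032,  0.034,  0.036,  0.038,  0.04 ,
        0.042,  0.044,  0.046,  0.048]))
side j1 rim z 0.1037 71 centre (array([0.45616391, 0.04534853]), np.float64(0.0015348373867497419))
side j2 rim z 0.1059 28 centre (array([0.53072964, 0.241159  ]), np.float64(0.0017058746229797448))
side mug rim z 0.0954 39 centre (array([0.62595121, 0.02101438]), np.float64(0.0015883531559520814))
side knob 46 [ 0.50047457 -0.19105621  0.19164692] [0.01659956 0.03478855 0.02460197]
table z 0.0001930880155357267
hist (array([ 441, 1244, 2078, 1837,  944,  252,  136,  206,  360,  317,  154,
         63,   19,   43,  126,  355,  620,  597,  314,   96,   33,   24,
         45,   40,   63,   77,   60]), array([-0.006, -0.004, -0.002,  0.   ,  0.002,  0.004,  0.006,  0.008,
        0.01 ,  0.012,  0.014,  0.016,  0.018,  0.02 ,  0.022,  0.024,
        0.026,  0.028,  0.03 ,  0.032,  0.034,  0.036,  0.038,  0.04 ,
        0.042,  0.044,  0.046,  0.048]))
```

View pics/crop0.png

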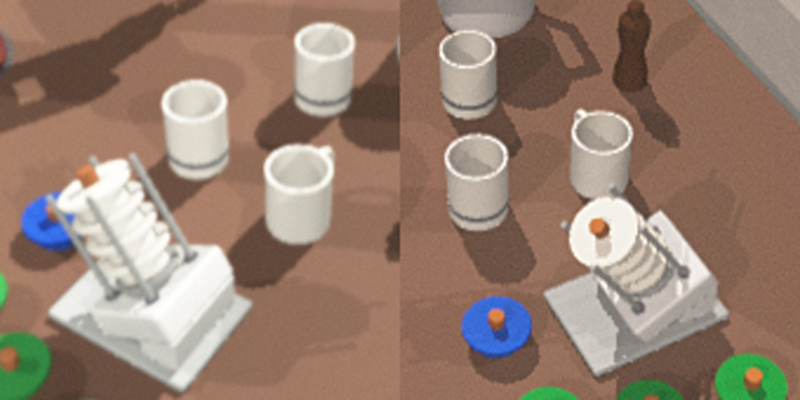

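The crop confirms it: the jars in both views have bands and no handles, and the mug has its handle. The white lid with the orange knob on the leaning stack is the target. Next, the dispenser's yaw.

```bash
cat > d.py <<'E'
from h import *
from scipy.optimize import least_squares
P=[];D=[]
for n,o in(("scene",np.array([-.0005,0,0])),("side",np.array([.0005,0,0]))):
    W=cloud(load(n+"0")); A=W.reshape(-1,3); px=load(n+"0")["pixels"].reshape(-1,3).astype(int)
    g=np.isfinite(A[:,2])&(np.hypot(A[:,0]-.54,A[:,1]+.21)<.19)
    sat=px.max(1)-px.min(1)
    p=A[g&(A[:,2]>.007)&(A[:,2]<.05)&(sat<40)]; 
    # keep the main cluster
    im=np.zeros((400,400),np.uint8); ij=((p[:,:2]-[.34,-.41])*1000).astype(int); ij=np.clip(ij,0,399); im[ij[:,1],ij[:,0]]=1
    im=cv2.morphologyEx(im,cv2.MORPH_CLOSE,np.ones((9,9))); c,l,s,_=cv2.connectedComponentsWithStats(im); b=1+s[1:,4].argmax()
    p=p[l[ij[:,1],ij[:,0]]==b]; P.append(p)
    r=cv2.minAreaRect((p[:,:2]*1000).astype(np.float32)); print(n,len(p),r)
    q=A[g&(A[:,2]>.14)&(A[:,2]<.24)&(sat<35)&(px.min(1)>120)]; D.append(q)
    # disc plane by ransac near knob
    k=np.array([.504,-.1915,.192]); q=q[np.linalg.norm(q-k,axis=1)<.05]
    best=None;rng=np.random.default_rng(0)
    for _ in range(400):
        t=q[rng.choice(len(q),3,False)]; nn=np.cross(t[1]-t[0],t[2]-t[0]); 
        if np.linalg.norm(nn)<1e-5: continue
        nn/=np.linalg.norm(nn); i=np.abs((q-t[0])@nn)<.0025
        if best is None or i.sum()>best.sum(): best=i
    q=q[best]; m=q.mean(0); nn=np.linalg.svd(q-m)[2][2]; nn*=np.sign(nn[2]); print("plane",len(q),m,nn,"tilt",np.degrees(np.arccos(nn[2])),"az",np.degrees(np.arctan2(nn[1],nn[0])))
E
python3 d.py
```

```text
scene 1410 ((566.5742797851562, -189.13214111328125), (190.0870819091797, 136.40492248535156), 0.7001627683639526)
plane 275 [ 0.51689507 -0.19361781  0.18330959] [-0.49943656 -0.01310249  0.86625138] tilt 29.974095262985024 az -178.4972156488453
side 1455 ((562.9825439453125, -190.60308837890625), (192.3572540283203, 137.76852416992188), 0.35799896717071533)
plane 468 [ 0.50816342 -0.19210903  0.17782249] [-0.53686557 -0.00560197  0.8436492 ] tilt 32.47250333352679 az -179.40216432570733
```

```bash
cat >> h.py <<'E'
def Rlean(yaw=.009,lean=30):  # tool z down the stack's axis, y = dispenser y
    return R.from_euler("z",yaw)*R.from_matrix(np.array([[-1,0,0],[0,1,0],[0,0,-1.]]))*R.from_euler("y",-lean,degrees=True)
def Rdown(yaw=0): return R.from_euler("z",yaw)*R.from_matrix(np.array([[-1,0,0],[0,1,0],[0,0,-1.]]))
def cur():
    s=state(); q=s["tool_rot"]; return s,np.array(s["tool_pos"]),R.from_quat([q[1],q[2],q[3],q[0]])
def delta(p,Rt):
    s,p0,R0=cur(); print("t",round(s["time"],2),"at",p0.round(4),"w",round(s["gripper_width"],3),"F",np.round(s["contact_force"],1))
    print("  cm",(R0.inv().apply(np.array(p)-p0)*100).round(2),"rot",(R0.inv()*Rt).as_rotvec().round(4))
E
python3 - <<'E'
from h import *
print(Rlean().as_matrix().round(3))
for n,(k,g) in {"scene":((370,105,425,178),(385,180,402,225)),"side":((270,90,325,155),(345,142,362,180))}.items():
    W=cloud(load(n+"0"))
    for a,b,c,d in(k,g):
        P=W[b:d,a:c].reshape(-1,3); P=P[P[:,2]>.04]; print(n,P.mean(0).round(3),np.percentile(P,2,axis=0).round(3),np.percentile(P,98,axis=0).round(3))
delta([.455,-.19,.29],Rlean())
E
```

```text
[[-0.866 -0.009  0.5  ]
 [-0.008  1.     0.004]
 [-0.5    0.    -0.866]]
scene [0.667 0.386 0.138] [0.584 0.354 0.045] [0.752 0.452 0.207]
scene [0.768 0.166 0.098] [0.746 0.155 0.042] [0.785 0.184 0.148]
side [0.635 0.387 0.138] [0.568 0.351 0.044] [0.743 0.455 0.21 ]
side [0.756 0.166 0.097] [0.74  0.154 0.042] [0.777 0.187 0.147]
t 0.1 at [0.2291 0.5809 0.2442] w 0.998 F [-1.  -0.6  0. ]
  cm [-49.3  -63.43  -4.47] rot [-0.1025 -0.5176 -0.3755]
```

Request:
send_rows --steps '[{"translation": [-3, -4, -1], "delta_rot": [0, 0, 0], "jaw": 4.5}, {"translation": [-6, -7.5, -2], "delta_rot": [-0.02, -0.1, -0.07], "jaw": 4.5}, {"translation": [-9, -11.5, -3], "delta_rot": [-0.04, -0.2, -0.14], "jaw": 4.5}, {"translation": [-12, -15.5, -4], "delta_rot": [-0.06, -0.3, -0.22], "jaw": 4.5}, {"translation": [-15, -19.5, -4.5], "delta_rot": [-0.08, -0.4, -0.3], "jaw": 4.5}, {"translation": [-18, -23.5, -5], "delta_rot": [-0.1, -0.5176, -0.3755], "jaw": 4.5}, {"translation": [-21, -27.5, -5], "delta_rot": [-0.1025, -0.5176, -0.3755], "jaw": 4.5}, {"translation": [-24, -31.5, -5], "delta_rot": [-0.1025, -0.5176, -0.3755], "jaw": 4.5}]'

```text
time: 0.9
tool_pos: [0.3354, 0.2017, 0.2944]
tool_rot: [0.26, -0.006, 0.966, 0.002]
contact_force: [1.8, -0.4, 0.4]
gripper_width: 0.528
grasp_force: 0.0
```

```bash
python3 -c "
from h import *
delta([.455,-.19,.29],Rlean())"
```

```text
t 0.9 at [0.3354 0.2017 0.2944] w 0.528 F [ 1.8 -0.4  0.4]
  cm [ -9.71 -39.33   6.07] rot [0.0032 0.0015 0.0029]
```

Request:
send_rows --steps '[{"translation": [-1.2, -5, 0.7], "delta_rot": [0, 0, 0], "jaw": 4.5}, {"translation": [-2.5, -10, 1.5], "delta_rot": [0, 0, 0], "jaw": 4.5}, {"translation": [-3.7, -15, 2.2], "delta_rot": [0, 0, 0], "jaw": 4.5}, {"translation": [-5, -20, 3], "delta_rot": [0, 0, 0], "jaw": 4.5}, {"translation": [-6.2, -25, 3.8], "delta_rot": [0, 0, 0], "jaw": 4.5}, {"translation": [-7.4, -30, 4.6], "delta_rot": [0, 0, 0], "jaw": 4.5}, {"translation": [-8.6, -34.8, 5.4], "delta_rot": [0, 0, 0], "jaw": 4.5}, {"translation": [-9.7, -39.3, 6.0], "delta_rot": [0.003, 0.0015, 0.003], "jaw": 4.5}]'

```text
time: 1.7
tool_pos: [0.4478, -0.1723, 0.291]
tool_rot: [0.259, -0.001, 0.966, 0.001]
contact_force: [0.8, 0.5, 1.0]
gripper_width: 0.528
grasp_force: 0.0
```

```bash
python3 -c "
from h import *
f=grab('wrist','w1'); delta([.455,-.19,.29],Rlean())
Rm=R.from_rotvec(np.ravel(f['rvec'])).as_matrix(); print(-Rm.T@np.ravel(f['tvec']),Rm[2])"
```

```text
t 1.75 at [ 0.4487 -0.1781  0.2887] w 0.526 F [-2.1 -2.7 -1.1]
  cm [-0.61 -1.18  0.21] rot [-0.0069 -0.0042 -0.011 ]
[ 0.31015835 -0.17257585  0.36015375] [ 0.7561333   0.00146954 -0.65441597]
```

View pics/w1.png

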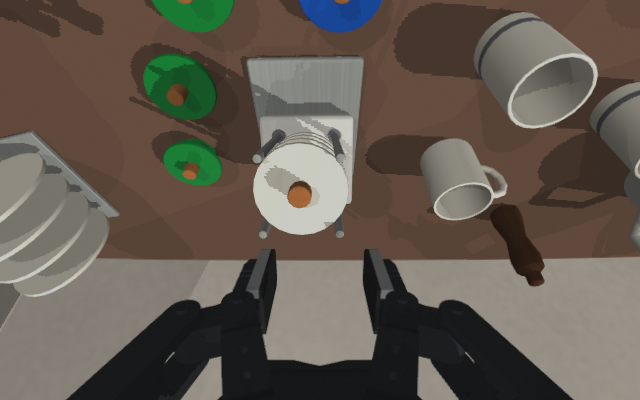

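Wrist view: the top white lid is at (300,188) with its knob at (299,194), between four rods ending at about (258,157), (338,150), (263,234) and (340,234). Now I'll measure the disc and knob from a settled frame.

```bash
cat > k.py <<'E'
from h import *
import sys
ax=np.array([-.5,-.0045,.866])
def lid(f,near):
    W=cloud(f); A=W.reshape(-1,3); px=f["pixels"].reshape(-1,3).astype(int)
    g=np.isfinite(A[:,2])&(np.linalg.norm(A-near,axis=1)<.055); sat=px[:,2]-px[:,0]
    k=A[g&(sat>60)&(A[:,2]>.14)]; 
    q=A[g&(sat<45)&(px.min(1)>100)]; h=q@ax
    hist,e=np.histogram(h,np.arange(h.min(),h.max()+.002,.002)); h0=e[hist.argmax()]+.001; q=q[np.abs(q@ax-h0)<.004]
    m=q.mean(0); n=np.linalg.svd(q-m,full_matrices=False)[2][2]; n*=np.sign(n[2])
    ex=np.cross([0,1,0],ax); ex/=np.linalg.norm(ex); ey=np.cross(ax,ex)
    uv=np.c_[q@ex,q@ey]; (cx,cy),r=cv2.minEnclosingCircle((uv*1000).astype(np.float32)); 
    H=cv2.convexHull((uv*1000).astype(np.float32)).reshape(-1,2)
    hh=np.median(q@ax); c=(ex*cx+ey*cy)/1000+ax*hh
    print("disc n",n.round(3),len(q),"r",round(r,1),"disc top centre",c.round(4),"-> knob centre",(c+.009*ax).round(4))
    kh=k@ax; t=k[kh>np.percentile(kh,90)-.004]
    print("knob pts",len(k),"top centre",t.mean(0).round(4),"h above disc",(np.median(t@ax)-hh).round(4),"-> centre",(t.mean(0)-.009*ax).round(4))
if __name__=="__main__":
    f=grab("wrist",sys.argv[1]); lid(f,np.array([float(x) for x in sys.argv[2:5]]))
    cur_=delta([.455,-.19,.29],Rlean())
E
python3 k.py w2 .506 -.191 .187
python3 -c "
from k import *
for n in('scene0','side0'): lid(load(n),np.array([.506,-.191,.187]))"
```

```text
disc n [-0.523 -0.007  0.852] 6425 r 45.6 disc top centre [ 0.5075 -0.186   0.1769] -> knob centre [ 0.503  -0.186   0.1847]
knob pts 407 top centre [ 0.5004 -0.1889  0.1935] h above disc 0.0179 -> centre [ 0.5049 -0.1889  0.1857]
t 1.8 at [ 0.4479 -0.1745  0.2885] w 0.529 F [ 0.1 -0.4 -1.2]
  cm [-0.7  -1.54  0.22] rot [-0.0028 -0.0058 -0.012 ]
disc n [-0.5   -0.018  0.866] 322 r 52.2 disc top centre [ 0.5126 -0.1876  0.1811] -> knob centre [ 0.5081 -0.1876  0.1889]
knob pts 63 top centre [ 0.5035 -0.1912  0.1955] h above disc 0.0175 -> centre [ 0.508  -0.1911  0.1877]
disc n [-0.519 -0.007  0.855] 607 r 51.0 disc top centre [ 0.5105 -0.1911  0.179 ] -> knob centre [ 0.506  -0.1912  0.1868]
knob pts 50 top centre [ 0.4992 -0.1919  0.1937] h above disc 0.0183 -> centre [ 0.5037 -0.1918  0.1859]
```

Request:
send_rows --steps '[{"translation": [0.1, -0.8, 1.5], "delta_rot": [-0.003, -0.005, -0.012], "jaw": 4.5}, {"translation": [0.15, -1.5, 3], "delta_rot": [-0.003, -0.005, -0.012], "jaw": 4.5}, {"translation": [0.15, -1.5, 4.7], "delta_rot": [-0.003, -0.005, -0.012], "jaw": 4.5}, {"translation": [0.15, -1.5, 4.7], "delta_rot": [-0.003, -0.005, -0.012], "jaw": 4.5}, {"translation": [0.15, -1.5, 4.7], "delta_rot": [-0.003, -0.005, -0.012], "jaw": 4.5}, {"translation": [0.15, -1.5, 4.7], "delta_rot": [-0.003, -0.005, -0.012], "jaw": 4.5}, {"translation": [0.15, -1.5, 4.7], "delta_rot": [-0.003, -0.005, -0.012], "jaw": 4.5}, {"translation": [0.15, -1.5, 4.7], "delta_rot": [-0.003, -0.005, -0.012], "jaw": 4.5}]'

```text
time: 2.6
tool_pos: [0.4705, -0.1845, 0.2509]
tool_rot: [0.262, -0.009, 0.965, 0.0]
contact_force: [0.1, 1.2, 0.7]
gripper_width: 0.533
grasp_force: 0.0
```

```bash
python3 -c "
from h import *
for i in range(3): grab('wrist','w3');print(cur()[1])"; python3 k.py w3 .505 -.1905 .187; python3 -c "
from h import *
k=np.array([.505,-.1905,.1865]);delta(k+.07*np.array([-.5,-.0045,.866]),Rlean())"
```

```text
[ 0.47047439 -0.18451573  0.25070051]
[ 0.47045349 -0.18450895  0.25050104]
[ 0.47042948 -0.18448583  0.25030562]
disc n [-0.522 -0.007  0.853] 8771 r 41.9 disc top centre [ 0.5101 -0.1889  0.1783] -> knob centre [ 0.5056 -0.1889  0.1861]
knob pts 567 top centre [ 0.5004 -0.1889  0.1935] h above disc 0.018 -> centre [ 0.5049 -0.1889  0.1857]
t 2.8 at [ 0.4704 -0.1845  0.2502] w 0.524 F [ 0.1  0.1 -0.4]
  cm [-0.67 -0.54 -4.22] rot [0.0012 0.0047 0.0083]
t 2.8 at [ 0.4704 -0.1845  0.2502] w 0.524 F [ 0.1  0.1 -0.4]
  cm [ 0.2  -0.63  0.24] rot [0.0012 0.0047 0.0083]
```

Request:
send_rows --steps '[{"translation": [0.2, -0.55, 0.5], "delta_rot": [0, 0.004, 0.008], "jaw": 4.0}, {"translation": [0.2, -0.55, 1.5], "delta_rot": [0, 0.004, 0.008], "jaw": 4.0}, {"translation": [0.2, -0.55, 2.5], "delta_rot": [0, 0.004, 0.008], "jaw": 4.0}, {"translation": [0.2, -0.55, 3.5], "delta_rot": [0, 0.004, 0.008], "jaw": 4.0}, {"translation": [0.2, -0.55, 4.5], "delta_rot": [0, 0.004, 0.008], "jaw": 4.0}, {"translation": [0.2, -0.55, 5.0], "delta_rot": [0, 0.004, 0.008], "jaw": 4.0}, {"translation": [0.2, -0.55, 5.0], "delta_rot": [0, 0.004, 0.008], "jaw": 4.0}, {"translation": [0.2, -0.55, 5.0], "delta_rot": [0, 0.004, 0.008], "jaw": 4.0}]'

```text
time: 3.6
tool_pos: [0.4941, -0.1896, 0.2057]
tool_rot: [0.259, -0.005, 0.966, 0.002]
contact_force: [0.1, 0.7, -0.8]
gripper_width: 0.473
grasp_force: 0.0
```

```bash
python3 -c "
from h import *
k=np.array([.505,-.190,.1862]);delta(k+.007*np.array([-.5,-.0045,.866]),Rlean());grab('wrist','w4')"
```

```text
t 3.6 at [ 0.4941 -0.1896  0.2057] w 0.473 F [ 0.1  0.7 -0.8]
  cm [ 0.03 -0.05  1.54] rot [0.0016 0.0003 0.0004]
```

View pics/w4.png

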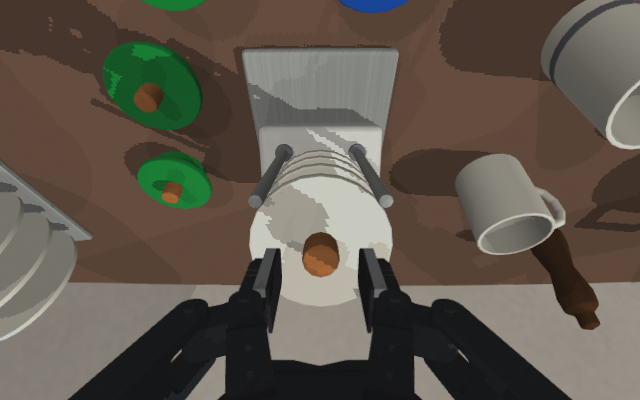

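Wrist view: the knob at (320,257) is midway between the pads at about (270,275) and (370,275). Now I'll go down the last 1.5 cm and close.

Request:
send_rows --steps '[{"translation": [0, 0, 0.5], "delta_rot": [0, 0, 0], "jaw": 4.0}, {"translation": [0, 0, 1.0], "delta_rot": [0, 0, 0], "jaw": 4.0}, {"translation": [0, 0, 1.5], "delta_rot": [0, 0, 0], "jaw": 4.0}, {"translation": [0, 0, 1.5], "delta_rot": [0, 0, 0], "jaw": 4.0}, {"translation": [0, 0, 1.5], "delta_rot": [0, 0, 0], "jaw": 3.0}, {"translation": [0, 0, 1.5], "delta_rot": [0, 0, 0], "jaw": 1.0}, {"translation": [0, 0, 1.5], "delta_rot": [0, 0, 0], "jaw": 1.0}, {"translation": [0, 0, 1.5], "delta_rot": [0, 0, 0], "jaw": 1.0}]'

```text
time: 4.45
tool_pos: [0.5016, -0.1894, 0.193]
tool_rot: [0.259, -0.005, 0.966, 0.002]
contact_force: [1.1, 1.3, 0.2]
gripper_width: 0.205
grasp_force: 58.5
```

```bash
python3 -c "
from h import *
k=np.array([.505,-.190,.1862]);delta(k+.007*np.array([-.5,-.0045,.866]),Rlean());print(state()['grasp_force']);grab('wrist','w5')"
```

```text
t 4.45 at [ 0.5016 -0.1894  0.193 ] w 0.205 F [1.1 1.3 0.2]
  cm [ 0.04 -0.06  0.06] rot [0.0018 0.0008 0.0003]
58.54935050010681
```

View pics/w5.png

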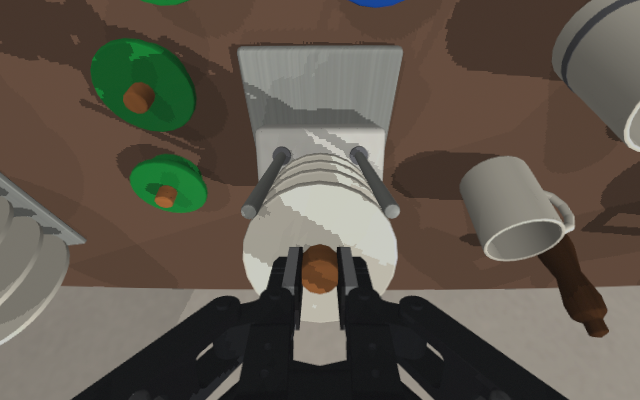

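Request:
send_rows --steps '[{"translation": [0, 0, -0.5], "delta_rot": [0, 0, 0], "jaw": 1.0}, {"translation": [0, 0, -1.5], "delta_rot": [0, 0, 0], "jaw": 1.0}, {"translation": [0, 0, -3.0], "delta_rot": [0, 0, 0], "jaw": 1.0}, {"translation": [0, 0, -4.5], "delta_rot": [0, 0, 0], "jaw": 1.0}, {"translation": [0, 0, -6.5], "delta_rot": [0, 0, 0], "jaw": 1.0}, {"translation": [0, 0, -8.5], "delta_rot": [0, 0, 0], "jaw": 1.0}, {"translation": [0, 0, -10.0], "delta_rot": [0, 0, 0], "jaw": 1.0}, {"translation": [0, 0, -10.0], "delta_rot": [0, 0, 0], "jaw": 1.0}]'

```text
time: 5.3
tool_pos: [0.4512, -0.1913, 0.2824]
tool_rot: [0.26, -0.005, 0.965, -0.0]
contact_force: [0.4, -0.1, -1.1]
gripper_width: 0.205
grasp_force: 58.6
```

```bash
cat > j.py <<'E'
from h import *
from m import circ
def jar(n,c):
    f=load(n); A=cloud(f).reshape(-1,3); d=np.hypot(A[:,0]-c[0],A[:,1]-c[1])
    P=A[np.isfinite(A[:,2])&(d<.055)&(A[:,2]<.115)&(A[:,2]>.03)]
    if len(P)<60: return
    zt=np.percentile(P[:,2],98) ; rim=P[np.abs(P[:,2]-.1)<.006]
    # thin-shell fit: all wall points lie between radii 36 and 40
    from scipy.optimize import least_squares
    def res(x):
        r=np.hypot(P[:,0]-x[0],P[:,1]-x[1]); return np.maximum(r-.040,0)+np.maximum(.036-r,0)
    s=least_squares(res,c,loss="soft_l1",f_scale=.002)
    a=np.degrees(np.arctan2(*(rim[:,1::-1]-s.x).T[::1])); 
    print(n,"zt",zt.round(4),len(P),len(rim),"shell",s.x.round(4),"rim",circ(rim,.038)[0].round(4),"ang cover",len(set((a//30).astype(int))))
E
sed -i 's/^for n in("scene","side"):/for n in("scene","side") if __name__=="__main__" else ():/' m.py
python3 - <<'E'
from j import *
grab("wrist","w6")
for c in((.458,.046),(.532,.242)):
    for n in("scene0","side0","w1","w2","w3","w4","w5","w6"): jar(n,c)
delta([.458,.046,.24],Rdown())
print(state()['grasp_force'])
E
```

```text
scene0 zt 0.1017 815 154 shell [0.4595 0.0462] rim [0.4595 0.0462] ang cover 1
side0 zt 0.1011 777 133 shell [0.4563 0.045 ] rim [0.4563 0.0452] ang cover 1
w1 zt 0.1006 8452 1660 shell [0.4589 0.0457] rim [0.4588 0.0456] ang cover 1
w2 zt 0.1006 8676 1723 shell [0.4589 0.0457] rim [0.4588 0.0456] ang cover 1
w3 zt 0.1004 11150 1808 shell [0.459  0.0455] rim [0.4586 0.0456] ang cover 1
w4 zt 0.1002 8469 1044 shell [0.4586 0.0458] rim [0.4585 0.0456] ang cover 1
w5 zt 0.1001 6780 669 shell [0.4587 0.0456] rim [0.4586 0.0453] ang cover 1
w6 zt 0.1006 9183 1766 shell [0.4589 0.0456] rim [0.4588 0.0455] ang cover 1
scene0 zt 0.1024 708 127 shell [0.5335 0.2432] rim [0.5336 0.2428] ang cover 1
side0 zt 0.1011 659 101 shell [0.5307 0.2422] rim [0.5305 0.2423] ang cover 1
w1 zt 0.0996 1896 132 shell [0.533  0.2423] rim [0.533  0.2421] ang cover 1
w2 zt 0.0903 1352 4 shell [0.5336 0.2422] rim [0.5856 0.1859] ang cover 1m.py:5: RuntimeWarning: Mean of empty slice.
  s=least_squares(f,P[:,:2].mean(0),loss="soft_l1",f_scale=.002); return s.x,np.sqrt(np.mean(s.fun**2))
  ret = um.true_divide(
Traceback (most recent call last):
  File "j.py", line 14, in jar
    print(n,"zt",zt.round(4),len(P),len(rim),"shell",s.x.round(4),"rim",circ(rim,.038)[0].round(4),"ang cover",len(set((a//30).astype(int))))
                                                                        ~~~~^^^^^^^^^^
  File "m.py", line 5, in circ
    s=least_squares(f,P[:,:2].mean(0),loss="soft_l1",f_scale=.002); return s.x,np.sqrt(np.mean(s.fun**2))
ValueError: Initial guess is outside of provided bounds
```

```bash
cat > held.py <<'E'
from h import *
import sys
def held(f,p,Rt):
    A=Rt.inv().apply(cloud(f).reshape(-1,3)-p); px=f["pixels"].reshape(-1,3).astype(int)  # tool frame
    g=np.isfinite(A[:,2])&(np.hypot(A[:,0],A[:,1])<.055)&(np.abs(A[:,2]-.016)<.012); sat=px[:,2]-px[:,0]
    q=A[g&(sat<45)&(px.min(1)>100)]
    for _ in range(3):
        m=np.median(q,axis=0); X=np.c_[q[:,:2],np.ones(len(q))]; c=np.linalg.lstsq(X,q[:,2],rcond=None)[0]; q=q[np.abs(X@c-q[:,2])<.003]
    (cx,cy),r=cv2.minEnclosingCircle((q[:,:2]*1000).astype(np.float32))
    print("disc in tool frame: slope",c[:2].round(4),"z at centre",(c@[cx/1000,cy/1000,1]).round(4),"centre mm",round(cx,1),round(cy,1),"r",round(r,1),len(q))
if __name__=="__main__":
    s,p,Rt=cur(); held(grab("wrist",sys.argv[1]),p,Rt)
E
python3 - <<'E'
from h import *; from held import held
s,p,Rt=cur(); held(load("w6"),p,Rt)
delta([.4587,.0457,.22],Rdown()); print(s['grasp_force'])
E
```

```text
disc in tool frame: slope [ 0.025  -0.0026] z at centre 0.0156 centre mm -1.1 -0.4 r 41.9 11128
t 5.35 at [ 0.4512 -0.1909  0.2807] w 0.206 F [ 0.2  0.1 -1.1]
  cm [ 2.19 23.66  5.7 ] rot [0.0009 0.5253 0.009 ]
58.645822405815125
```

Request:
send_rows --steps '[{"translation": [0, 2, 0], "delta_rot": [0, 0.03, 0], "jaw": 1.0}, {"translation": [0.1, 5, 0.2], "delta_rot": [0, 0.1, 0], "jaw": 1.0}, {"translation": [0.3, 9, 0.8], "delta_rot": [0, 0.2, 0.003], "jaw": 1.0}, {"translation": [0.8, 13, 2.0], "delta_rot": [0, 0.3, 0.006], "jaw": 1.0}, {"translation": [1.4, 17, 3.5], "delta_rot": [0, 0.4, 0.009], "jaw": 1.0}, {"translation": [1.9, 20.5, 4.7], "delta_rot": [0.001, 0.47, 0.009], "jaw": 1.0}, {"translation": [2.1, 23, 5.4], "delta_rot": [0.001, 0.52, 0.009], "jaw": 1.0}, {"translation": [2.2, 23.7, 5.7], "delta_rot": [0.001, 0.525, 0.009], "jaw": 1.0}]'

```text
time: 6.15
tool_pos: [0.4581, 0.0493, 0.2167]
tool_rot: [-0.003, -0.003, 1.0, 0.001]
contact_force: [-0.1, -0.2, -1.6]
gripper_width: 0.208
grasp_force: 58.9
```

Request:
send_rows --steps '[{"translation": [0, 0, 0], "delta_rot": [0, 0, 0], "jaw": 1.0}, {"translation": [0, 0, 0.5], "delta_rot": [0, 0, 0], "jaw": 1.0}, {"translation": [0, 0, 1], "delta_rot": [0, 0, 0], "jaw": 1.0}, {"translation": [0, 0, 1.5], "delta_rot": [0, 0, 0], "jaw": 1.0}, {"translation": [0, 0, 2], "delta_rot": [0, 0, 0], "jaw": 1.0}, {"translation": [0, 0, 2], "delta_rot": [0, 0, 0], "jaw": 1.0}, {"translation": [0, 0, 2], "delta_rot": [0, 0, 0], "jaw": 1.0}, {"translation": [0, 0, 2], "delta_rot": [0, 0, 0], "jaw": 1.0}]'

```text
time: 6.95
tool_pos: [0.4587, 0.0469, 0.1995]
tool_rot: [-0.0, -0.0, 1.0, 0.001]
contact_force: [-0.6, 1.2, -1.5]
gripper_width: 0.2
grasp_force: 58.9
```

```bash
python3 held.py w7; python3 - <<'E'
from h import *; from j import jar
jar("w7",(.4587,.0457))
delta([.4576,.0461,.1236],Rdown())
for n in("scene","side"):
    f=grab(n,n+"1"); W=cloud(f); A=W.reshape(-1,3); px=f["pixels"].reshape(-1,3).astype(int)
    g=np.isfinite(A[:,2])&(np.hypot(A[:,0]-.4587,A[:,1]-.0457)<.047)&(A[:,2]>.14)&(A[:,2]<.215)&(px.min(1)>90)&(px[:,2]-px[:,0]<45)
    q=A[g]; q=q[q[:,2]>np.percentile(q[:,2],80)-.012]; m=q.mean(0); nn=np.linalg.svd(q-m,full_matrices=False)[2][2]; print(n,len(q),m,nn*np.sign(nn[2]))
E
```

```text
disc in tool frame: slope [ 0.0272 -0.0037] z at centre 0.0171 centre mm -0.1 0.1 r 42.1 11257
w7 zt 0.1011 1756 779 shell [0.4594 0.0471] rim [0.459  0.0471] ang cover 1
t 7.0 at [0.4587 0.047  0.1996] w 0.205 F [ 0.3 -0.7 -0.9]
  cm [ 0.11 -0.11  7.59] rot [ 0.0024 -0.0004  0.001 ]
scene 378 [0.46659281 0.03830399 0.18504932] [ 0.01066739 -0.06021932  0.99812817]
side 402 [0.45138981 0.03650929 0.18290481] [-0.02684224 -0.03969696  0.99885116]
```

Request:
send_rows --steps '[{"translation": [0.05, -0.07, 0.8], "delta_rot": [0.002, 0, 0], "jaw": 1.0}, {"translation": [0.05, -0.07, 2], "delta_rot": [0.002, 0, 0], "jaw": 1.0}, {"translation": [0.05, -0.07, 3.2], "delta_rot": [0.002, 0, 0], "jaw": 1.0}, {"translation": [0.05, -0.07, 4.2], "delta_rot": [0.002, 0, 0], "jaw": 1.0}, {"translation": [0.05, -0.07, 5.2], "delta_rot": [0.002, 0, 0], "jaw": 1.0}, {"translation": [0.05, -0.07, 6.2], "delta_rot": [0.002, 0, 0], "jaw": 1.0}, {"translation": [0.05, -0.07, 6.8], "delta_rot": [0.002, 0, 0], "jaw": 1.0}, {"translation": [0.05, -0.07, 7.1], "delta_rot": [0.002, 0, 0], "jaw": 1.0}]'

```text
time: 7.9
tool_pos: [0.4576, 0.0465, 0.1273]
tool_rot: [-0.001, -0.001, 1.0, 0.0]
contact_force: [-0.2, 0.4, -0.5]
gripper_width: 0.2
grasp_force: 58.9
```

Request:
send_rows --steps '[{"translation": [0, 0, 0.05], "delta_rot": [0, 0, 0], "jaw": 1.0}, {"translation": [0, 0, 0.1], "delta_rot": [0, 0, 0], "jaw": 1.0}, {"translation": [0, 0, 0.15], "delta_rot": [0, 0, 0], "jaw": 1.0}, {"translation": [0, 0, 0.2], "delta_rot": [0, 0, 0], "jaw": 1.0}, {"translation": [0, 0, 0.25], "delta_rot": [0, 0, 0], "jaw": 1.0}, {"translation": [0, 0, 0.25], "delta_rot": [0, 0, 0], "jaw": 1.0}, {"translation": [0, 0, 0.25], "delta_rot": [0, 0, 0], "jaw": 1.0}, {"translation": [0, 0, 0.25], "delta_rot": [0, 0, 0], "jaw": 1.0}]'

```text
time: 8.7
tool_pos: [0.4582, 0.0465, 0.126]
tool_rot: [-0.0, -0.001, 1.0, 0.0]
contact_force: [0.7, -0.1, -0.3]
gripper_width: 0.202
grasp_force: 59.0
```

```bash
python3 held.py w8; python3 - <<'E'
from h import *; from j import jar
jar("w8",(.4587,.0457)); delta([.4582,.0463,.1236],Rdown())
E
```

```text
disc in tool frame: slope [ 0.0225 -0.0037] z at centre 0.0171 centre mm -0.2 0.2 r 42.1 11254
w8 zt 0.1102 13511 237 shell [0.4619 0.0467] rim [0.4544 0.0467] ang cover 1
t 8.75 at [0.4582 0.0465 0.1259] w 0.207 F [ 0.8  0.3 -0. ]
  cm [-0.   -0.02  0.23] rot [ 0.0004 -0.0005  0.0011]
```

View pics/w8.png

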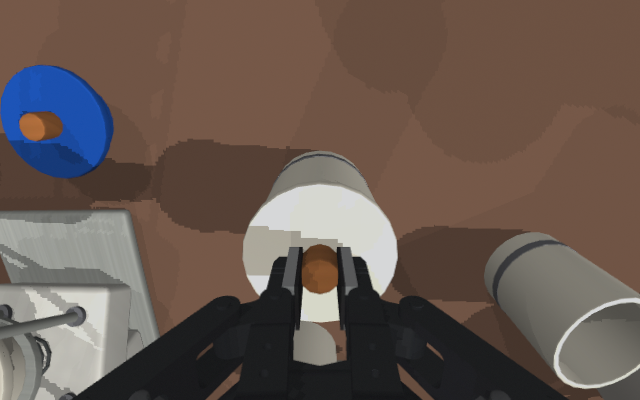

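The lid is centred on jar A at (320,250) and close to seated. I'll lower slowly until it touches.

Request:
send_rows --steps '[{"translation": [0, 0, 0.05], "delta_rot": [0, 0, 0], "jaw": 1.0}, {"translation": [0, 0, 0.1], "delta_rot": [0, 0, 0], "jaw": 1.0}, {"translation": [0, 0, 0.15], "delta_rot": [0, 0, 0], "jaw": 1.0}, {"translation": [0, 0, 0.15], "delta_rot": [0, 0, 0], "jaw": 1.0}, {"translation": [0, 0, 0.15], "delta_rot": [0, 0, 0], "jaw": 1.0}, {"translation": [0, 0, 0.15], "delta_rot": [0, 0, 0], "jaw": 1.0}, {"translation": [0, 0, 0.15], "delta_rot": [0, 0, 0], "jaw": 1.0}, {"translation": [0, 0, 0.15], "delta_rot": [0, 0, 0], "jaw": 1.0}]'

```text
time: 9.55
tool_pos: [0.4585, 0.0465, 0.1252]
tool_rot: [0.0, -0.001, 1.0, 0.0]
contact_force: [-0.0, 0.7, 5.1]
gripper_width: 0.199
grasp_force: 59.6
```

Contact at 5 N, so I'll release.

Request:
send_rows --steps '[{"translation": [0, 0, 0], "delta_rot": [0, 0, 0], "jaw": 1.6}, {"translation": [0, 0, 0], "delta_rot": [0, 0, 0], "jaw": 2.2}, {"translation": [0, 0, 0], "delta_rot": [0, 0, 0], "jaw": 3.0}, {"translation": [0, 0, 0], "delta_rot": [0, 0, 0], "jaw": 4.0}, {"translation": [0, 0, 0], "delta_rot": [0, 0, 0], "jaw": 4.5}, {"translation": [0, 0, -0.5], "delta_rot": [0, 0, 0], "jaw": 4.5}, {"translation": [0, 0, -3], "delta_rot": [0, 0, 0], "jaw": 4.5}, {"translation": [0, 0, -6], "delta_rot": [0, 0, 0], "jaw": 4.5}]'

```text
time: 10.35
tool_pos: [0.4569, 0.0465, 0.1836]
tool_rot: [-0.002, -0.0, 1.0, 0.0]
contact_force: [-0.3, 0.3, -0.4]
gripper_width: 0.526
grasp_force: 0.0
```

```bash
cat > seat.py <<'E'
from h import *
import sys
def seat(f,c):
    A=cloud(f).reshape(-1,3); px=f["pixels"].reshape(-1,3).astype(int); sat=px[:,2]-px[:,0]
    g=np.isfinite(A[:,2])&(np.hypot(A[:,0]-c[0],A[:,1]-c[1])<.048)&(A[:,2]>.098)&(A[:,2]<.135)
    q=A[g&(sat<45)&(px.min(1)>100)&(A[:,2]>.102)&(A[:,2]<.116)]; k=A[g&(sat>60)&(A[:,2]>.119)]
    X=np.c_[q[:,:2]-c,np.ones(len(q))]; s=np.linalg.lstsq(X,q[:,2],rcond=None)[0]
    (x,y),r=cv2.minEnclosingCircle(((q[:,:2]-c)*1000).astype(np.float32))
    print("disc slope",s[:2].round(3),"top z",s[2].round(4),"centre off mm",round(x,1),round(y,1),"r",round(r,1),len(q),"knob",k.mean(0).round(4),len(k))
if __name__=="__main__":
    for n in("wrist","scene","side"): print(n,end=" "); seat(grab(n,sys.argv[1]+n),np.array([float(sys.argv[2]),float(sys.argv[3])]))
E
python3 seat.py s1 .4587 .0457; python3 -c "
from h import *
k=np.array([.505,-.190,.1862]);a=np.array([-.5,-.0045,.866]);delta(k+.10*a,Rlean())"
```

```text
wrist disc slope [0.005 0.   ] top z 0.1081 centre off mm -0.2 0.9 r 42.0 9139 knob [0.4575 0.0469 0.1258] 630
scene disc slope [-0.01   0.012] top z 0.1087 centre off mm -0.9 1.4 r 43.6 390 knob [0.4609 0.0427 0.1251] 23
side disc slope [-0.007  0.001] top z 0.1071 centre off mm -1.7 -0.4 r 45.1 413 knob [0.4553 0.0438 0.1244] 28
t 10.5 at [0.4597 0.0464 0.1872] w 0.528 F [ 1.  -0.3  0.2]
  cm [  0.46 -23.68  -8.57] rot [-0.002  -0.5191 -0.0078]
```

Lid 1 is seated flat: disc top at 0.108 m, centred within about 1 mm. Back to the dispenser.

Request:
send_rows --steps '[{"translation": [0, 0, -3], "delta_rot": [0, 0, 0], "jaw": 4.5}, {"translation": [0, -2, -6], "delta_rot": [0, -0.1, 0], "jaw": 4.5}, {"translation": [0, -6, -8], "delta_rot": [0, -0.2, 0], "jaw": 4.5}, {"translation": [0.3, -10, -8.6], "delta_rot": [0, -0.3, 0], "jaw": 4.5}, {"translation": [0.4, -14, -8.6], "delta_rot": [0, -0.4, -0.004], "jaw": 4.5}, {"translation": [0.5, -18, -8.6], "delta_rot": [-0.002, -0.5, -0.008], "jaw": 4.5}, {"translation": [0.5, -21.5, -8.6], "delta_rot": [-0.002, -0.519, -0.008], "jaw": 4.5}, {"translation": [0.5, -23.7, -8.6], "delta_rot": [-0.002, -0.519, -0.008], "jaw": 4.5}]'

```text
time: 11.3
tool_pos: [0.4518, -0.1926, 0.2682]
tool_rot: [0.256, -0.003, 0.967, 0.001]
contact_force: [0.4, 0.6, -0.1]
gripper_width: 0.527
grasp_force: 0.0
```

Request:
send_rows --steps '[{"translation": [0, 0, 0.5], "delta_rot": [0, 0, 0], "jaw": 4.0}, {"translation": [0, 0, 1.5], "delta_rot": [0, 0, 0], "jaw": 4.0}, {"translation": [0, 0, 3], "delta_rot": [0, 0, 0], "jaw": 4.0}, {"translation": [0, 0, 3], "delta_rot": [0, 0, 0], "jaw": 4.0}, {"translation": [0, 0, 3], "delta_rot": [0, 0, 0], "jaw": 4.0}, {"translation": [0, 0, 3], "delta_rot": [0, 0, 0], "jaw": 4.0}, {"translation": [0, 0, 3], "delta_rot": [0, 0, 0], "jaw": 4.0}, {"translation": [0, 0, 3], "delta_rot": [0, 0, 0], "jaw": 4.0}]'

```text
time: 12.1
tool_pos: [0.4684, -0.1904, 0.2448]
tool_rot: [0.257, -0.005, 0.967, 0.001]
contact_force: [-0.6, -0.0, -0.0]
gripper_width: 0.469
grasp_force: 0.0
```

```bash
python3 k.py w9 .505 -.1905 .187; python3 - <<'E'
from h import *
k=np.array([.505,-.190,.1862]);a=np.array([-.5,-.0045,.866]);delta(k+.02*a,Rlean())
E
```

```text
disc n [-0.506 -0.007  0.863] 8495 r 42.6 disc top centre [ 0.5125 -0.1892  0.1765] -> knob centre [ 0.508  -0.1893  0.1843]
knob pts 545 top centre [ 0.5038 -0.1888  0.1922] h above disc 0.0179 -> centre [ 0.5083 -0.1888  0.1844]
t 12.15 at [ 0.4683 -0.1905  0.2446] w 0.469 F [0.1 0.1 0.2]
  cm [-1.09  0.06 -4.6 ] rot [-0.0001 -0.0049  0.0004]
t 12.15 at [ 0.4683 -0.1905  0.2446] w 0.469 F [0.1 0.1 0.2]
  cm [-0.28  0.01  4.89] rot [-0.0001 -0.0049  0.0004]
```

Request:
send_rows --steps '[{"translation": [-0.4, 0.05, 1], "delta_rot": [0, -0.005, 0], "jaw": 4.0}, {"translation": [-0.44, 0.05, 2.5], "delta_rot": [0, -0.005, 0], "jaw": 4.0}, {"translation": [-0.44, 0.05, 4], "delta_rot": [0, -0.005, 0], "jaw": 4.0}, {"translation": [-0.44, 0.05, 5], "delta_rot": [0, -0.005, 0], "jaw": 4.0}, {"translation": [-0.44, 0.05, 5.5], "delta_rot": [0, -0.005, 0], "jaw": 4.0}, {"translation": [-0.44, 0.05, 5.5], "delta_rot": [0, -0.005, 0], "jaw": 4.0}, {"translation": [-0.44, 0.05, 5.5], "delta_rot": [0, -0.005, 0], "jaw": 4.0}, {"translation": [-0.44, 0.05, 5.5], "delta_rot": [0, -0.005, 0], "jaw": 4.0}]'

```text
time: 12.95
tool_pos: [0.4995, -0.1899, 0.1993]
tool_rot: [0.259, -0.004, 0.966, 0.001]
contact_force: [-1.0, -0.5, 0.7]
gripper_width: 0.47
grasp_force: 0.0
```

```bash
python3 k.py w10 .507 -.1905 .185; python3 - <<'E'
from h import *
k=np.array([.5078,-.1896,.1845]);a=np.array([-.5,-.0045,.866]);delta(k+.007*a,Rlean())
E
```

```text
disc n [-0.505 -0.006  0.863] 11621 r 42.3 disc top centre [ 0.5133 -0.1881  0.1769] -> knob centre [ 0.5088 -0.1881  0.1847]
knob pts 893 top centre [ 0.5037 -0.189   0.1922] h above disc 0.0181 -> centre [ 0.5082 -0.1889  0.1844]
t 13.0 at [ 0.4994 -0.1899  0.1993] w 0.468 F [-0.6  1.   1. ]
  cm [ -0.69   0.03 -10.08] rot [-0.0004  0.0005  0.0002]
t 13.0 at [ 0.4994 -0.1899  0.1993] w 0.468 F [-0.6  1.   1. ]
  cm [0.02 0.03 1.  ] rot [-0.0004  0.0005  0.0002]
```

Request:
send_rows --steps '[{"translation": [0, 0.03, 0.4], "delta_rot": [0, 0, 0], "jaw": 4.0}, {"translation": [0, 0.03, 0.8], "delta_rot": [0, 0, 0], "jaw": 4.0}, {"translation": [0, 0.03, 1.0], "delta_rot": [0, 0, 0], "jaw": 4.0}, {"translation": [0, 0.03, 1.0], "delta_rot": [0, 0, 0], "jaw": 4.0}, {"translation": [0, 0.03, 1.0], "delta_rot": [0, 0, 0], "jaw": 3.0}, {"translation": [0, 0.03, 1.0], "delta_rot": [0, 0, 0], "jaw": 1.0}, {"translation": [0, 0.03, 1.0], "delta_rot": [0, 0, 0], "jaw": 1.0}, {"translation": [0, 0.03, 1.0], "delta_rot": [0, 0, 0], "jaw": 1.0}]'

```text
time: 13.8
tool_pos: [0.5042, -0.1893, 0.1898]
tool_rot: [0.258, -0.004, 0.966, 0.001]
contact_force: [-0.8, 0.1, -0.7]
gripper_width: 0.203
grasp_force: 58.5
```

Lid 2 is gripped at 58 N. Now to pull it out.

Request:
send_rows --steps '[{"translation": [0, 0, -0.5], "delta_rot": [0, 0, 0], "jaw": 1.0}, {"translation": [0, 0, -1.5], "delta_rot": [0, 0, 0], "jaw": 1.0}, {"translation": [0, 0, -3.0], "delta_rot": [0, 0, 0], "jaw": 1.0}, {"translation": [0, 0, -4.5], "delta_rot": [0, 0, 0], "jaw": 1.0}, {"translation": [0, 0, -6.5], "delta_rot": [0, 0, 0], "jaw": 1.0}, {"translation": [0, 0, -8.5], "delta_rot": [0, 0, 0], "jaw": 1.0}, {"translation": [0, 0, -10.0], "delta_rot": [0, 0, 0], "jaw": 1.0}, {"translation": [0, 0, -10.0], "delta_rot": [0, 0, 0], "jaw": 1.0}]'

```text
time: 14.6
tool_pos: [0.4544, -0.1906, 0.2799]
tool_rot: [0.261, -0.004, 0.965, -0.001]
contact_force: [0.5, 0.1, -1.4]
gripper_width: 0.206
grasp_force: 58.6
```

```bash
python3 held.py w11; python3 - <<'E'
from h import *
delta([.45,.05,.29],Rdown()); delta([.5328,.2425,.22],Rdown()); print(state()["grasp_force"])
E
```

```text
disc in tool frame: slope [ 0.0039 -0.002 ] z at centre 0.016 centre mm -1.7 -0.2 r 42.2 10867
t 14.65 at [ 0.4543 -0.1902  0.2781] w 0.206 F [-0.8  0.2 -1.8]
  cm [-0.42 24.02 -1.18] rot [4.000e-04 5.253e-01 8.800e-03]
t 14.65 at [ 0.4543 -0.1902  0.2781] w 0.206 F [-0.8  0.2 -1.8]
  cm [-4.23 43.22  9.08] rot [4.000e-04 5.253e-01 8.800e-03]
58.63627910614014
```

Request:
send_rows --steps '[{"translation": [0, 2, 0], "delta_rot": [0, 0.05, 0], "jaw": 1.0}, {"translation": [-0.1, 5, -0.2], "delta_rot": [0, 0.12, 0], "jaw": 1.0}, {"translation": [-0.1, 8.5, -0.4], "delta_rot": [0, 0.2, 0.003], "jaw": 1.0}, {"translation": [-0.2, 12, -0.6], "delta_rot": [0, 0.3, 0.006], "jaw": 1.0}, {"translation": [-0.3, 15.5, -0.8], "delta_rot": [0, 0.4, 0.009], "jaw": 1.0}, {"translation": [-0.4, 19, -1], "delta_rot": [0, 0.48, 0.009], "jaw": 1.0}, {"translation": [-0.4, 22, -1.1], "delta_rot": [0, 0.52, 0.009], "jaw": 1.0}, {"translation": [-0.4, 24, -1.2], "delta_rot": [0, 0.525, 0.009], "jaw": 1.0}]'

```text
time: 15.45
tool_pos: [0.4498, 0.0525, 0.2875]
tool_rot: [-0.003, -0.002, 1.0, 0.002]
contact_force: [-0.5, -0.3, -1.5]
gripper_width: 0.206
grasp_force: 58.8
```

```bash
python3 - <<'E'
from h import *
delta([.5328,.2425,.21],Rdown())
E
```

```text
t 15.45 at [0.4498 0.0525 0.2875] w 0.206 F [-0.5 -0.3 -1.5]
  cm [-8.41 18.94  7.78] rot [ 0.0034 -0.0051  0.0032]
```

Request:
send_rows --steps '[{"translation": [-1, 2.5, 0], "delta_rot": [0, 0, 0], "jaw": 1.0}, {"translation": [-2.4, 6, 0.5], "delta_rot": [0, 0, 0], "jaw": 1.0}, {"translation": [-4, 9.5, 2], "delta_rot": [0, 0, 0], "jaw": 1.0}, {"translation": [-5.8, 13, 3.5], "delta_rot": [0, 0, 0], "jaw": 1.0}, {"translation": [-7.4, 16.5, 5.5], "delta_rot": [0, 0, 0], "jaw": 1.0}, {"translation": [-8.2, 18.7, 7], "delta_rot": [0, 0, 0], "jaw": 1.0}, {"translation": [-8.4, 18.9, 7.8], "delta_rot": [0, 0, 0], "jaw": 1.0}, {"translation": [-8.4, 18.9, 7.8], "delta_rot": [0, 0, 0], "jaw": 1.0}]'

```text
time: 16.25
tool_pos: [0.532, 0.2395, 0.2081]
tool_rot: [-0.004, -0.001, 1.0, 0.0]
contact_force: [-0.6, -0.3, -1.4]
gripper_width: 0.202
grasp_force: 58.9
```

Request:
send_rows --steps '[{"translation": [0, 0, 0], "delta_rot": [0, 0, 0], "jaw": 1.0}, {"translation": [0, 0, 0], "delta_rot": [0, 0, 0], "jaw": 1.0}, {"translation": [0, 0, 0], "delta_rot": [0, 0, 0], "jaw": 1.0}, {"translation": [0, 0, 0], "delta_rot": [0, 0, 0], "jaw": 1.0}, {"translation": [0, 0, 0], "delta_rot": [0, 0, 0], "jaw": 1.0}, {"translation": [0, 0, 0], "delta_rot": [0, 0, 0], "jaw": 1.0}, {"translation": [0, 0, 0], "delta_rot": [0, 0, 0], "jaw": 1.0}, {"translation": [0, 0, 0], "delta_rot": [0, 0, 0], "jaw": 1.0}]'

```text
time: 17.05
tool_pos: [0.5333, 0.2395, 0.2112]
tool_rot: [-0.001, -0.0, 1.0, 0.001]
contact_force: [-0.3, 0.8, -1.1]
gripper_width: 0.206
grasp_force: 58.9
```

```bash
python3 held.py w12; python3 - <<'E'
from h import *; from j import jar
jar("w12",(.5328,.2425)); delta([.5318,.2427,.1275],Rdown())
E
```

```text
disc in tool frame: slope [ 0.0077 -0.0029] z at centre 0.016 centre mm -1.2 -0.1 r 42.0 11012
w12 zt 0.101 1756 780 shell [0.5335 0.2442] rim [0.5333 0.2441] ang cover 1
t 17.1 at [0.5333 0.2395 0.2112] w 0.2 F [-0.7 -0.2 -1.8]
  cm [0.13 0.3  8.37] rot [ 0.0027 -0.0021  0.0007]
```

View pics/w12.png

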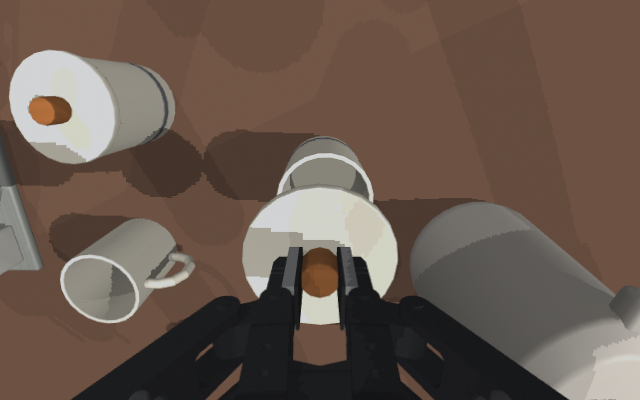

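Wrist view: lid 2 is held over jar B, whose rim shows at (325,165). Lid 1 sits on jar A at (62,105). Lowering now.

Request:
send_rows --steps '[{"translation": [0.1, 0.3, 0.6], "delta_rot": [0.003, -0.002, 0], "jaw": 1.0}, {"translation": [0.13, 0.37, 2], "delta_rot": [0.003, -0.002, 0], "jaw": 1.0}, {"translation": [0.13, 0.37, 3.5], "delta_rot": [0.003, -0.002, 0], "jaw": 1.0}, {"translation": [0.13, 0.37, 4.8], "delta_rot": [0.003, -0.002, 0], "jaw": 1.0}, {"translation": [0.13, 0.37, 6], "delta_rot": [0.003, -0.002, 0], "jaw": 1.0}, {"translation": [0.13, 0.37, 7.1], "delta_rot": [0.003, -0.002, 0], "jaw": 1.0}, {"translation": [0.13, 0.37, 7.9], "delta_rot": [0.003, -0.002, 0], "jaw": 1.0}, {"translation": [0.13, 0.37, 8.3], "delta_rot": [0.003, -0.002, 0], "jaw": 1.0}]'

```text
time: 17.9
tool_pos: [0.5314, 0.2432, 0.127]
tool_rot: [-0.001, -0.0, 1.0, -0.0]
contact_force: [0.2, -0.2, -0.9]
gripper_width: 0.208
grasp_force: 58.9
```

Request:
send_rows --steps '[{"translation": [0, 0, 0.05], "delta_rot": [0, 0, 0], "jaw": 1.0}, {"translation": [0, 0, 0.1], "delta_rot": [0, 0, 0], "jaw": 1.0}, {"translation": [0, 0, 0.15], "delta_rot": [0, 0, 0], "jaw": 1.0}, {"translation": [0, 0, 0.2], "delta_rot": [0, 0, 0], "jaw": 1.0}, {"translation": [0, 0, 0.25], "delta_rot": [0, 0, 0], "jaw": 1.0}, {"translation": [0, 0, 0.25], "delta_rot": [0, 0, 0], "jaw": 1.0}, {"translation": [0, 0, 0.25], "delta_rot": [0, 0, 0], "jaw": 1.0}, {"translation": [0, 0, 0.25], "delta_rot": [0, 0, 0], "jaw": 1.0}]'

```text
time: 18.7
tool_pos: [0.5319, 0.2434, 0.1258]
tool_rot: [-0.0, -0.0, 1.0, -0.0]
contact_force: [0.6, 0.0, -1.2]
gripper_width: 0.208
grasp_force: 58.9
```

Request:
send_rows --steps '[{"translation": [0, 0, 0.04], "delta_rot": [0, 0, 0], "jaw": 1.0}, {"translation": [0, 0, 0.08], "delta_rot": [0, 0, 0], "jaw": 1.0}, {"translation": [0, 0, 0.12], "delta_rot": [0, 0, 0], "jaw": 1.0}, {"translation": [0, 0, 0.16], "delta_rot": [0, 0, 0], "jaw": 1.0}, {"translation": [0, 0, 0.18], "delta_rot": [0, 0, 0], "jaw": 1.0}, {"translation": [0, 0, 0.18], "delta_rot": [0, 0, 0], "jaw": 1.0}, {"translation": [0, 0, 0.18], "delta_rot": [0, 0, 0], "jaw": 1.0}, {"translation": [0, 0, 0.18], "delta_rot": [0, 0, 0], "jaw": 1.0}]'

```text
time: 19.5
tool_pos: [0.5319, 0.2434, 0.1242]
tool_rot: [0.0, -0.0, 1.0, -0.0]
contact_force: [-0.6, -0.9, 1.2]
gripper_width: 0.202
grasp_force: 59.1
```

The force went from about -1.2 to +1.2 N, so the disc is touching the rim. Releasing.

Request:
send_rows --steps '[{"translation": [0, 0, 0.02], "delta_rot": [0, 0, 0], "jaw": 1.6}, {"translation": [0, 0, 0], "delta_rot": [0, 0, 0], "jaw": 2.2}, {"translation": [0, 0, 0], "delta_rot": [0, 0, 0], "jaw": 3.0}, {"translation": [0, 0, 0], "delta_rot": [0, 0, 0], "jaw": 4.0}, {"translation": [0, 0, 0], "delta_rot": [0, 0, 0], "jaw": 4.5}, {"translation": [0, 0, -0.5], "delta_rot": [0, 0, 0], "jaw": 4.5}, {"translation": [0, 0, -3], "delta_rot": [0, 0, 0], "jaw": 4.5}, {"translation": [0, 0, -6], "delta_rot": [0, 0, 0], "jaw": 4.5}]'

```text
time: 20.3
tool_pos: [0.5308, 0.243, 0.1831]
tool_rot: [-0.002, -0.0, 1.0, -0.001]
contact_force: [0.5, 0.5, -0.3]
gripper_width: 0.529
grasp_force: 0.0
```

Request:
send_rows --steps '[{"translation": [0, 0, -2], "delta_rot": [0, 0, 0], "jaw": 4.5}, {"translation": [0, 0, -5], "delta_rot": [0, 0, 0], "jaw": 4.5}, {"translation": [0, 0, -8], "delta_rot": [0, 0, 0], "jaw": 4.5}, {"translation": [0, 0, -8], "delta_rot": [0, 0, 0], "jaw": 4.5}, {"translation": [0, 0, -8], "delta_rot": [0, 0, 0], "jaw": 4.5}, {"translation": [0, 0, -8], "delta_rot": [0, 0, 0], "jaw": 4.5}, {"translation": [0, 0, -8], "delta_rot": [0, 0, 0], "jaw": 4.5}, {"translation": [0, 0, -8], "delta_rot": [0, 0, 0], "jaw": 4.5}]'

```text
time: 21.1
tool_pos: [0.5313, 0.2432, 0.2624]
tool_rot: [-0.001, -0.0, 1.0, -0.001]
contact_force: [-0.5, -0.2, 0.6]
gripper_width: 0.523
grasp_force: 0.0
```

```bash
python3 seat.py s2 .533 .2432; python3 - <<'E'
from h import *; from seat import seat; from k import lid
for n in("s2scene","s2side"): seat(load(n),np.array([.4587,.0457])); lid(load(n),np.array([.507,-.19,.186]))
E
```

```text
wrist disc slope [0.003 0.001] top z 0.1081 centre off mm 0.2 0.4 r 42.0 5327 knob [0.5324 0.2437 0.1259] 353
scene disc slope [-0.003  0.015] top z 0.1085 centre off mm -1.1 -0.8 r 44.3 311 knob [0.5364 0.2388 0.1248] 17
side disc slope [-0.005 -0.007] top z 0.1074 centre off mm -0.6 -0.0 r 45.5 302 knob [0.5311 0.2411 0.1238] 23
disc slope [-0.005  0.012] top z 0.1086 centre off mm -0.6 0.8 r 43.0 387 knob [0.4612 0.0427 0.125 ] 24
disc n [-0.484 -0.016  0.875] 326 r 51.5 disc top centre [ 0.5152 -0.1897  0.1784] -> knob centre [ 0.5107 -0.1897  0.1862]
knob pts 66 top centre [ 0.5065 -0.1906  0.1929] h above disc 0.0173 -> centre [ 0.511  -0.1906  0.1851]
disc slope [-0.002 -0.005] top z 0.1071 centre off mm -1.9 -0.1 r 44.7 422 knob [0.4554 0.0434 0.1245] 29
disc n [-0.499 -0.014  0.867] 591 r 50.9 disc top centre [ 0.5131 -0.1921  0.1758] -> knob centre [ 0.5086 -0.1921  0.1836]
knob pts 52 top centre [ 0.5028 -0.191   0.1918] h above disc 0.0188 -> centre [ 0.5073 -0.1909  0.184 ]
```

View pics/s2scene.png

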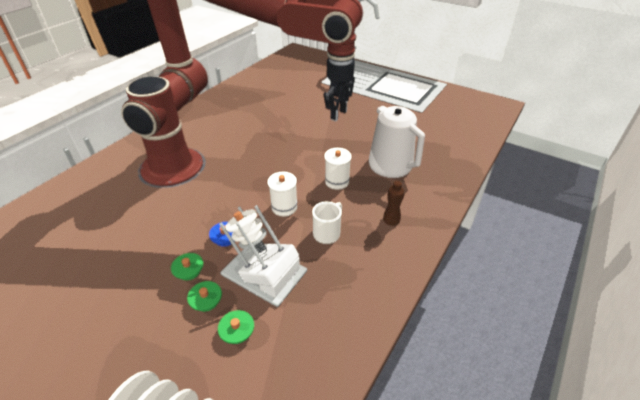

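Both jars are covered, at (283,193) and (338,168). Two lids are left and have risen in the dispenser at (245,228), and the gripper is clear of everything.

```bash
python3 -c "
from plant import *
print(job_done())"
```

```text
the job is handed in; nothing more can be done
None
```

Both jars are covered, each with its lid flat on the rim and centred to within about 2 mm. The other two lids have risen in the dispenser, and I handed the job in at about 21 s; no verdict came back.

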